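# Hover the press lever over its stand

### The arm

A 6-joint arm with a two-finger parallel gripper is mounted at the origin on a cart in front of the work surface, level with it; the furniture and walls round the work are solid. World frame = base frame: x ahead of the robot, y to its left, z up, the work surface at z = 0. Lengths are in m, angles in degrees, forces in N, time in s.
With the tool pointing down it reaches from about 0.3 to 0.75 m from the base axis. Payload 8.5 kg.
Tool frame: the origin (TCP) lies midway between the tips of the shut fingers; the grasp point (between the pads) lies 19 mm behind it (env.tcp_to_grasp is the z of the grasp point in the tool frame, in m); z points along the fingers, y is the line along which they close (so a half turn about z gives the same grasp; the last joint's range is limited). The gripper opens to 85 mm and grips with 20 to 120 N. Pads are 22 mm wide; open, the fingers measure 114 mm over their backs; the gripper's body (76 mm by 85 mm) begins 54 mm behind the grasp point. The pads swing forward as they close: fully open they stand 13 mm farther back than shut.
Start: joints at [-89.456, 21.807, 74.336, -0, 83.858, -12.336], TCP at [0.123, -0.536, 0.193] pointing down, gripper open.
Joint ranges: [-178.18, 178.18], [-50.72, 133.34], [12.68, 142.11], [-81.47, 261.47], [9.98, 163.14], [-165.26, 165.26]. Speed limits (degrees/s): [136.94, 136.94, 180, 180, 180, 180].

### API

Orientations are given as a 3x3 rotation matrix whose columns are the frame's x, y, z axes.
In Python, from rig import env, imaging, job, models gives the robot as it stands. The module is installed in compiled form; this text tells all that it offers.
- The arm moves only by the tool jog_arm, never from a script. Its argument "plan" is text: rows parted by semicolons, each of 7 numbers parted by spaces: the turn, a rotation vector about the tool's x, y, z in degrees, then the shift along the tool's x, y, z in cm, then the closure in counts, from 0 (fully open) to 255 (shut). In form: rx ry rz x y z claw; .... A call has 1 to 10 rows; each row shifts and turns the commanded pose from where the row before left it, along the tool's axes as they then stand; what a row does not reach is not made up. A row lasts 1/12 s, in which the tool goes at most 41.7 mm and 7.16 degrees, less where a joint would pass 70% of its speed; a pose out of reach is approached as far as the arm can. A call with a gripper value outside its range is refused whole. The fingers move at their own pace and stop on an object; "grip_force" is the grip in N (left out, the last holds). Time passes only in rows, so rows that do not move let the fingers close. It gives the time, the measured TCP pose, the force, the opening and the grip force at its end, in the units of the state.
- env.observe(): the state, without advancing time (a new reading comes with each control period).
- imaging.get_image(name): name is "side" or "top"; returns a dict with "pixels" (480x640x3 uint8, red, green, blue), "depth" (480x640 float32, m along the optical axis (not along the pixel's ray), 0 where there is no reading), "fov_y" (degrees; the focal length in pixels is half the picture's height over the tangent of half this angle, whatever the lens; pixels are square), "cx", "cy" (the principal point, pixels), "distortion" ([k1, k2, p1, p2, k3] as OpenCV has them; the pictures are not rectified), "world_from_camera" (4x4, takes a point from camera to world coordinates). Camera axes: x right, y down, z forward; pixel columns grow to the right and rows downward; lengths in m; the calibration is good to about 2 mm. A picture is of the moment at which its call begins.
- job.close_job(): hands the job in; it is judged then, once.
Trained networks look in the newest picture that a camera, given by its name, has taken for a name from the list of things; names that differ only in an ending like _2 or _b are one class to them, and where a whole thing is asked for, a point or a joint stands for the part that bears it (a point fixed in the world has none). Each returns a list of dicts, best first, with "confidence" (0 to 1); they miss things now and then, are a little off and sometimes report something else, mostly with a low value. They report only what shows in the picture. A call takes as long as a camera call.
- models.outline_of(camera, query): "region" (480x640 bool, what is visible of it) and "bbox" ([centre column, centre row, width, height] in pixels, round what is visible of it).
- models.tip_of(camera, query): "at" ([column, row] in pixels: a listed point, or the origin of a listed thing).
The state is a dict: "time_s": time; "q": joint angles; "qvel": joint speeds; "joint_efforts": joint torques, N m; "position": TCP position; "tool_rot": TCP orientation; "ft_force": force on the tool from outside, world axes, zero at the start; "wrist_torque": the same for the moment, N m; "grip_width": finger opening in m; "gripper_force": force on a finger pad.
Only numpy, scipy, OpenCV 4.12 (cv2) and the standard library are available. Lean on these libraries where they do the work, as an engineer would, in place of code of your own. Each camera call takes 0.05 s, during which the arm holds its last target. There are 200 camera calls.

### The job

Pick up the cast press lever by its balance point, close to its heavy bored boss, gripping gently (under 60 N a finger, so its flanks are not marked), and keep it level. Carry it to the lever stand and hold it there in the air, level, the bore right over the pivot post and the nose over the forked rest, its underside about 3 cm above the top of the post, so that I can slip a washer on. Do not knock the stand with the lever, leave the other things where they lie, and finish while still holding the lever there.

Things in the scene. Friction and masses are not known exactly. Their poses are not given: they have to be found in the camera images.
- lever: Loose bare metal lever, about 0.45 kg, lying level on the bench. Origin: centre of the underside of its round boss (44 mm diameter, 32 high, upright 17 mm bore); x runs along the arm to the nose, z up. Arm: bar 14 mm wide (y) and 20 high, 8 to 28 mm above the underside, up to the nose; a web 22 mm wide joins it to the boss as far as x = 26. Nose: round pad, 21 mm diameter, 34 high, at x = 150.
- lever_balance (a point): The lever's balance point: in the middle of the arm's width, 43 mm from the boss's axis towards the nose and 18 mm above the underside; axes as the lever's. The arm is 14 mm wide here and free to be gripped across.
- lever_nose (a point): Centre of the underside of the lever's nose, at x = 150 mm on the lever.
- stand: Fixed lever stand: bare aluminium base plate 220 x 64 x 10 mm with an upright pivot post (14 mm diameter, shoulder 32 mm wide up to 24 mm) near one end and a forked rest (two prongs 30 mm apart, tops 45 mm above the bench) near the other. Origin: under the post axis, on the bench; x points from post to fork, z up.
- post_top (a point): Top of the pivot post, on its axis, 50 mm above the bench.
- fork (a point): Point midway between the prong tops of the forked rest, 150 mm from the post's axis along the stand's x.
- phone_shell: Opened phone body, 138 x 68 x 7 mm, lying to the left of the work; not to be moved. Origin at the centre of its underside.
- driver_red_white: Small red and white screwdriver, 102 mm long, 13 mm thick, lying to the right of the work; not to be moved. Origin at the centre of its underside.
- tape_roll: Roll of tape, 68 mm diameter, 19 mm high, lying flat beyond the work, just past the far edge of the dark mat; not to be moved. Origin at the centre of its underside.

How it is judged (in metres and radians):
On the way:
1. the lever is lifted clear of the bench in the fingers, by its balance point and level (height (world z) of lever above 0.03 m and angle between lever's own z axis and vertical below 0.15 rad and contact force between the fingers and lever above 2 N and x of the grasp point in the frame of lever_balance between -0.018 and 0.018 m), for 0.2 s.
At the end, for the whole second after the job is handed in: Lever held still in the fingers within 18 mm of its balance point along the arm, level within 0.1 rad, clear of the stand; bore within 12 mm of the post axis and nose within 15 mm of the fork middle, seen from above; underside 10 to 50 mm above the post top (horizontal distance between lever and post_top below 0.012 m and horizontal distance between lever_nose and fork below 0.015 m and z of lever in the frame of post_top between 0.01 and 0.05 m and angle between lever's own z axis and vertical below 0.1 rad and contact force between the fingers and lever above 2 N and contact force between lever and stand below 0.2 N and linear speed of lever below 0.02 m/s and x of the grasp point in the frame of lever_balance between -0.018 and 0.018 m); the arm keeps its last pose, push and grip.
It fails at once if the lever is gripped with more than 60 N a finger (120 N over both) (contact force between the fingers and lever above 120 N).
It fails at once if the lever tips by more than 0.3 rad (angle between lever's own z axis and vertical above 0.3 rad).
It fails at once if the lever knocks against the stand (over 2 N) (contact force between lever and stand above 2 N).
It fails at once if the opened phone body, the screwdriver or the tape roll is moved by more than 20 mm (distance of any of phone_shell, driver_red_white, tape_roll from where it was at the start of the episode above 0.02 m).
It also fails if it takes over 42 s, if anything falls off the work surface, if the arm or the gripper's body presses on something with over 40 N, if the wrist force passes 120 N, or if a joint passes its speed limit or range.

## Working session

There is one attempt and no reset: what is moved stays moved. The work goes in short steps, Python scripts to look and compute and a tool call to move; the robot and the scene stay as the last step left them, time stands still between calls to the robot, and variables do not carry over. Pictures are saved under pics/ and viewed, at most 10 in all, crops included, and the job is handed in when it is done.

Besides the shell and the picture viewer there is one more tool, called as name(argument=value, ...), one argument or row to a line, values as JSON. jog_arm: Moves the arm, as the interface text tells. Its arguments: {"type":"object","properties":{"plan":{"type":"string"},"grip_force":{"type":"number"}},"required":["plan"]}

```bash
mkdir -p pics
cat > h.py <<'E'
import numpy as np, cv2
from rig import env, imaging, job, models
def K(im):
    f=240/np.tan(np.radians(im["fov_y"])/2); return np.array([[f,0,im["cx"]],[0,f,im["cy"]],[0,0,1.]])
def ray(im,uv):
    p=cv2.undistortPoints(np.array(uv,float).reshape(-1,1,2),K(im),np.array(im["distortion"],float)).reshape(-1,2)
    return np.c_[p,np.ones(len(p))]
def at_z(im,uv,z):
    T=np.array(im["world_from_camera"]); d=ray(im,uv)@T[:3,:3].T
    return T[:3,3]+d*((z-T[2,3])/d[:,2])[:,None]
def cloud(im,m):
    v,u=np.nonzero(m&(im["depth"]>0)); T=np.array(im["world_from_camera"])
    return (ray(im,np.c_[u,v])*im["depth"][v,u][:,None])@T[:3,:3].T+T[:3,3]
E
python3 - <<'E'
from h import *
np.set_printoptions(precision=4,suppress=True)
zs=dict(lever=0,lever_balance=.018,lever_nose=0,stand=0,post_top=.05,fork=.045,phone_shell=0,driver_red_white=0,tape_roll=0)
for c in ("side","top"):
    im=imaging.get_image(c); cv2.imwrite(f"pics/{c}0.png",im["pixels"][...,::-1]); print(c,np.array(im["world_from_camera"])[:3,3])
    for n,z in zs.items():
        for r in models.tip_of(c,n)[:2]: print(n,r["confidence"],np.array(r["at"]),at_z(im,r["at"],z)[0])
    for n in ("lever","stand"):
        for r in models.outline_of(c,n)[:2]:
            p=cloud(im,r["region"]); print(n,r["confidence"],r["bbox"],len(p),np.percentile(p,[2,50,98],axis=0).tolist() if len(p) else 0)
s=env.observe(); print(s["position"],s["tool_rot"],s["grip_width"],env.tcp_to_grasp)
E
```

```text
side [ 0.5169 -0.7734  0.461 ]
lever 0.86 [268.6 309.3] [ 0.48   -0.0353  0.    ]
lever_balance 0.69 [293.1 296.5] [ 0.5241 -0.0234  0.018 ]
lever_nose 0.76 [348.9 301.2] [ 0.6264 -0.0154  0.    ]
stand 0.74 [262.6 251.9] [0.46   0.2054 0.    ]
post_top 0.83 [263.6 228.4] [0.4635 0.2217 0.05  ]
post_top 0.59 [268.8 310.9] [ 0.4844 -0.1201  0.05  ]
fork 0.91 [331.8 233.6] [0.6135 0.1962 0.045 ]
phone_shell 0.68 [260.8 223.9] [0.4488 0.3732 0.    ]
phone_shell 0.48 [386.5 286.2] [0.7065 0.0362 0.    ]
driver_red_white 0.75 [212.9 369.3] [ 0.4022 -0.1974 -0.    ]
driver_red_white 0.37 [262.  227.7] [0.4529 0.3476 0.    ]
tape_roll 0.95 [386.4 283.2] [0.7086 0.048  0.    ]
lever 0.6 [304.4, 299.6, 101.5, 29.6] 1592 [[0.460483519992393, -0.05352677503449493, 0.001526964907634667], [0.5274743864283884, -0.029723175891751608, 0.022061746955556433], [0.6328085599834669, -0.013641489972329836, 0.032016397007302355]]
stand 0.78 [296.5, 245.4, 102.0, 31.4] 1876 [[0.433083381485687, 0.15741436622259364, -0.001490857578865662], [0.5447207706121682, 0.19471974211407067, 0.009237911609757565], [0.6
[... 478 characters left out ...]
.7 311.2] [ 0.4027 -0.1977  0.    ]
tape_roll 0.71 [345.9 171.3] [0.709  0.0515 0.    ]
lever 0.8 [385.4, 246.0, 27.0, 88.7] 817 [[0.46188678449107956, -0.04757489171174469, 0.010668503267203491], [0.5218588775251194, -0.02053263563269883, 0.02892263288702346], [0.6319529900318073, -0.005849658818161261, 0.03489612708137914]]
stand 0.76 [271.6, 254.1, 44.5, 107.8] 3201 [[0.4318713971886061, 0.1649743509708947, 0.004943751031753707], [0.5351026370256226, 0.20587700123035602, 0.010189692951610319], [0.6391703248656593, 0.24782040350939508, 0.0452145131194992]]
[ 0.1226 -0.5362  0.1929] [[ 0.9748  0.2229  0.    ]
 [ 0.2229 -0.9748  0.    ]
 [ 0.     -0.     -1.    ]] 0.08563782418253771 -0.0187
```

```bash
cat > fit.py <<'E'
from h import *
from scipy.optimize import minimize
from scipy.spatial.transform import Rotation as R
t=np.linspace(0,2*np.pi,40)
def disc(x,r,z): return np.c_[x+r*np.cos(t),r*np.sin(t),0*t+z]
def box(x0,x1,w,z0,z1): return np.array([[x,y,z] for x in(x0,x1) for y in(-w/2,w/2) for z in(z0,z1)])
parts=[np.r_[disc(0,.022,0),disc(0,.022,.032)],box(0,.15,.014,.008,.028),box(0,.026,.022,.008,.028),np.r_[disc(.15,.0105,0),disc(.15,.0105,.034)]]
def sil(im,p,z0=0):
    S=8; m=np.zeros((480,640),np.uint8); c,s=np.cos(p[2]),np.sin(p[2]); Ti=np.linalg.inv(im["world_from_camera"])
    for P in parts:
        w=np.c_[c*P[:,0]-s*P[:,1]+p[0],s*P[:,0]+c*P[:,1]+p[1],P[:,2]+z0]
        q=cv2.projectPoints(w,cv2.Rodrigues(Ti[:3,:3])[0],Ti[:3,3],K(im),np.array(im["distortion"],float))[0].astype(np.float32)
        cv2.fillConvexPoly(m,np.round(cv2.convexHull(q)*16).astype(np.int32),255,cv2.LINE_AA,4)
    return m/255.
def fit(views,p0,z0=0):
    def cost(p): 
        return sum(1-np.minimum(a:=sil(im,p,z0),m).sum()/np.maximum(a,m).sum() for im,m in views)
    r=minimize(cost,p0,method="Nelder-Mead",options=dict(initial_simplex=np.array(p0)+np.array([[0,0,0],[.006,0,0],[0,.006,0],[0,0,.06]]),xatol=1e-4,fatol=1e-4))
    return r.x,r.fun
E
python3 - <<'E'
from fit import *
V=[]
for c in ("side","top"):
    im=imaging.get_image(c); m=models.outline_of(c,"lever")[0]["region"]*1.; V.append((im,m))
    print(c,fit(V[-1:],[.48,-.033,.15]))
    img=im["pixels"][...,::-1].copy(); p=fit(V[-1:],[.48,-.033,.15])[0]
    cs,_=cv2.findContours((sil(im,p)>.5).astype(np.uint8),0,1); cv2.drawContours(img,cs,-1,(0,255,0),1)
    cv2.imwrite(f"pics/{c}1.png",cv2.resize(img[150:390,170:490],(800,600)))
print(fit(V,[.48,-.033,.15]))
E
```

```text
side (array([ 0.47920775, -0.03192595,  0.14448754]), np.float64(0.2005482132914087))
top (array([ 0.47910968, -0.03003581,  0.11013697]), np.float64(0.18596868779254316))
(array([ 0.4789282 , -0.03033548,  0.11307127]), np.float64(0.390267958380227))
```

View pics/top1.png

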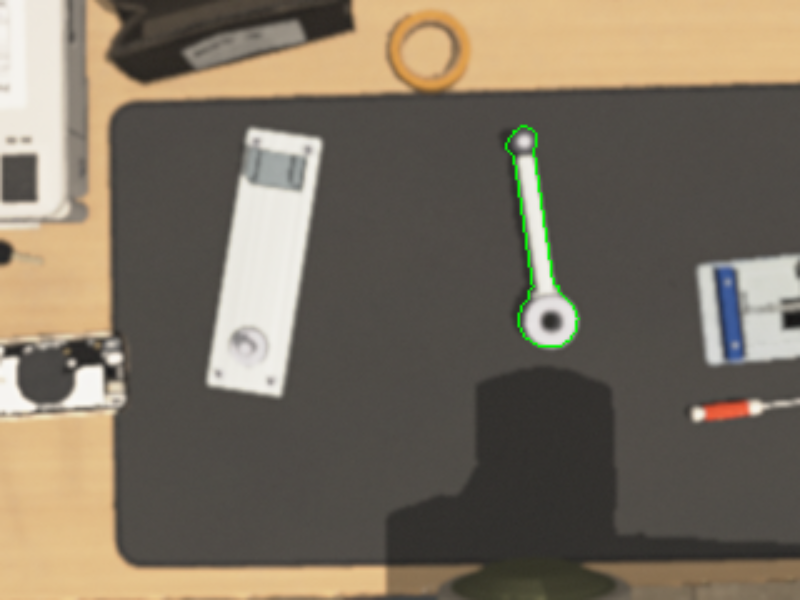

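View pics/side1.png

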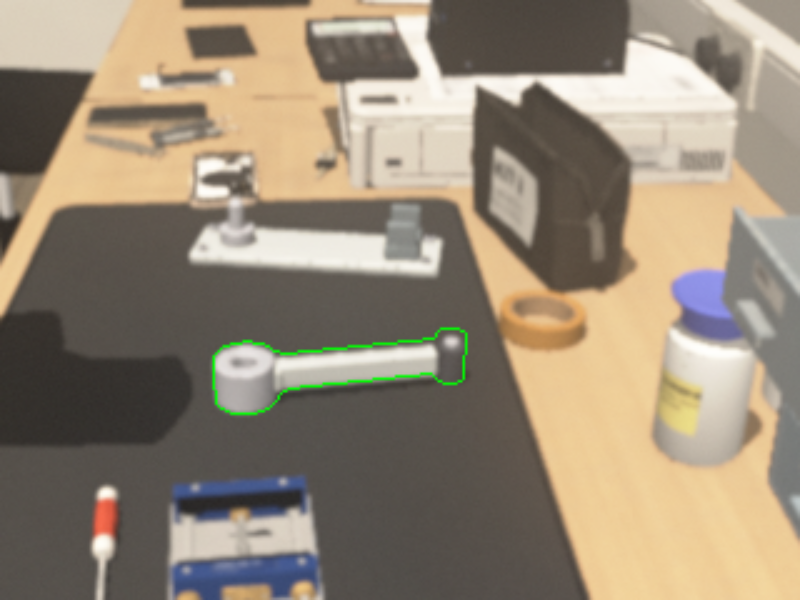

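jog_arm(
  plan="0 0 5.4 0 0 0 0;0 0 0 2.57 -2.52 0 0;0 0 0 2.57 -2.52 0 0;0 0 0 2.57 -2.52 0 0;0 0 0 2.57 -2.52 0 0;0 0 0 2.57 -2.52 0 0;0 0 0 2.57 -2.52 0 0;0 0 0 2.57 -2.52 0 0;0 0 0 2.57 -2.52 0 0;0 0 0 2.57 -2.52 0 0",
  grip_force=40,
)

```text
time_s: 2.23
position: [0.3231, -0.2797, 0.1931]
tool_rot: [[0.992, 0.13, 0.0], [0.13, -0.992, -0.0], [0.0, 0.0, -1.0]]
ft_force: [1.4, -1.5, 0.1]
grip_width: 0.0852
gripper_force: 0.0
```

jog_arm(
  plan="0 0 0 2.57 -2.52 0 0;0 0 0 2.57 -2.52 0 0;0 0 0 2.57 -2.52 0 0;0 0 0 2.57 -2.52 0 0;0 0 0 2.57 -2.52 0 0;0 0 0 2.57 -2.52 0 0;0 0 0 2.57 -2.52 0 0;0 0 0 2.57 -2.52 0 0;0 0 0 2.57 -2.52 0 0;0 0 0 0 0 0 0",
)

```text
time_s: 3.07
position: [0.5246, -0.0219, 0.1927]
tool_rot: [[0.991, 0.135, 0.001], [0.135, -0.991, 0.001], [0.001, -0.001, -1.0]]
ft_force: [-1.3, 0.7, -1.5]
grip_width: 0.0856
gripper_force: 0.0
```

jog_arm(
  plan="0 0 0 0 0 2.5 0;0 0 0 0 0 3 0;0 0 0 0 0 3 0;0 0 0 0 0 2 0;0 0 0 0 0 0 0;0 0 0 0 0 0 0",
)

```text
time_s: 3.57
position: [0.5221, -0.0263, 0.0879]
tool_rot: [[0.992, 0.13, -0.001], [0.13, -0.992, 0.0], [-0.001, -0.0, -1.0]]
ft_force: [0.4, -0.6, 0.8]
grip_width: 0.0855
gripper_force: 0.0
```

Run:
```python
from fit import *
np.set_printoptions(precision=4,suppress=True)
for c in ("side","top"):
    im=imaging.get_image(c); cv2.imwrite(f"pics/{c}2.png",cv2.resize(im["pixels"][150:390,230:550,::-1],(800,600)))
    for n,z in dict(lever=0,lever_nose=0,stand=0,post_top=.05,fork=.045).items():
        for r in models.tip_of(c,n)[:1]: print(c,n,r["confidence"],at_z(im,r["at"],z)[0])
print(env.observe()["position"],env.observe()["q"])
```

```text
side lever 0.87 [ 0.4797 -0.0389  0.    ]
side lever_nose 0.91 [ 0.6304 -0.0216  0.    ]
side post_top 0.95 [0.469  0.2162 0.05  ]
side fork 0.95 [0.6133 0.1985 0.045 ]
top lever 0.78 [ 0.4827 -0.0289  0.    ]
top lever_nose 0.68 [ 0.6289 -0.0075  0.    ]
top stand 0.84 [0.4644 0.2234 0.    ]
top post_top 0.71 [0.4642 0.2129 0.05  ]
top fork 0.79 [0.6158 0.1953 0.045 ]
[ 0.5222 -0.0262  0.088 ] [-15.8565  25.0592  88.1083  -0.001   66.8232  66.6632]
```

View pics/side2.png

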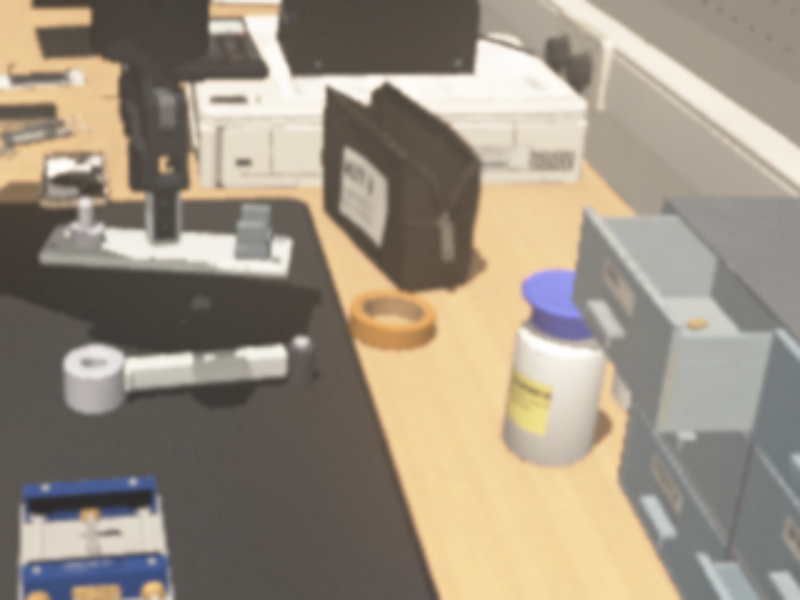

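jog_arm(
  plan="0 0 0 0 0 2.5 0;0 0 0 0 0 2.5 0;0 0 0 0 0 1.8 0;0 0 0 0 0 1 0;0 0 0 0 0 0.5 0;0 0 0 0 0 0 0;0 0 0 0 0 0 0",
)

```text
time_s: 4.75
position: [0.5227, -0.0263, 0.0056]
tool_rot: [[0.991, 0.13, 0.001], [0.13, -0.991, -0.0], [0.001, 0.0, -1.0]]
ft_force: [0.2, -0.1, 0.6]
grip_width: 0.0855
gripper_force: 0.0
```

jog_arm(
  plan="0 0 0 0 0 0 60;0 0 0 0 0 0 120;0 0 0 0 0 0 160;0 0 0 0 0 0 190;0 0 0 0 0 0 220;0 0 0 0 0 0 240;0 0 0 0 0 0 255;0 0 0 0 0 0 255;0 0 0 0 0 0 255;0 0 0 0 0 0 255",
  grip_force=35,
)

```text
time_s: 5.58
position: [0.5222, -0.0262, 0.0049]
tool_rot: [[0.991, 0.13, -0.0], [0.13, -0.991, 0.0], [-0.0, -0.0, -1.0]]
ft_force: [-0.4, 0.1, -0.6]
grip_width: 0.0001
gripper_force: 0.0
```

Run:
```python
from fit import *
np.set_printoptions(precision=4,suppress=True)
for c in ("side","top"):
    im=imaging.get_image(c); x0=170 if c=="side" else 260
    cv2.imwrite(f"pics/{c}3.png",cv2.resize(im["pixels"][180:390,x0:x0+280,::-1],(800,600)))
    for n,z in dict(lever=0,lever_nose=0,lever_balance=.018,stand=0,post_top=.05,fork=.045).items():
        for r in models.tip_of(c,n)[:1]: print(c,n,r["confidence"],np.array(r["at"]),at_z(im,r["at"],z)[0])
s=env.observe();print(s["position"],s["grip_width"])
```

```text
side lever 0.79 [266.9 308.6] [ 0.4769 -0.0328  0.    ]
side lever_nose 0.67 [353.7 301.6] [ 0.635  -0.0173  0.    ]
side lever_balance 0.83 [292.3 293.3] [ 0.5229 -0.0119  0.018 ]
side stand 0.78 [265.5 249. ] [0.4659 0.2205 0.    ]
side post_top 0.56 [263.2 230.6] [0.4631 0.2091 0.05  ]
side fork 0.58 [331.5 232.6] [0.6134 0.2018 0.045 ]
top lever 0.72 [388.9 279.6] [ 0.4743 -0.0326  0.    ]
top lever_nose 0.45 [374.2 211.3] [ 0.6207 -0.0063  0.    ]
top stand 0.59 [270.5 288.5] [0.4623 0.2188 0.    ]
top post_top 0.87 [270.2 289.1] [0.4628 0.2135 0.05  ]
top fork 0.69 [277.  214.4] [0.6142 0.1971 0.045 ]
[ 0.5222 -0.0262  0.0049] -0.0004140331338982898
```

View pics/side3.png

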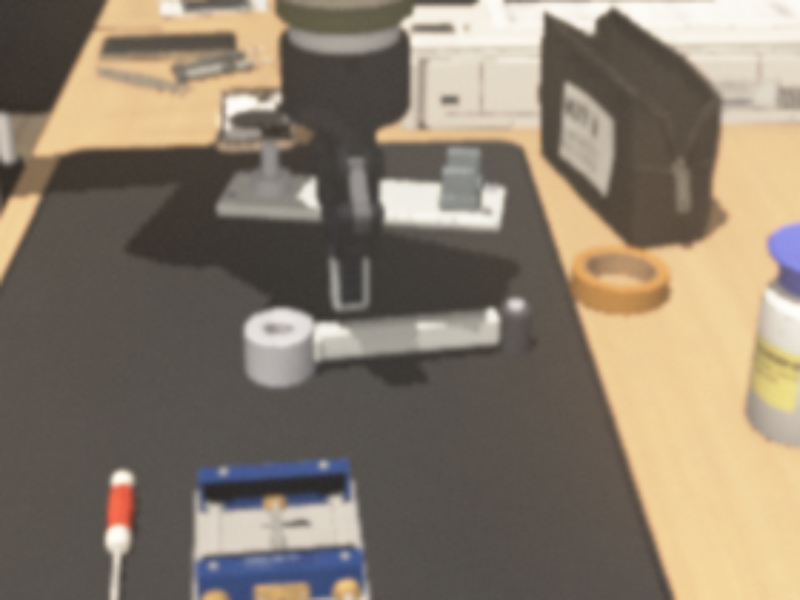

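View pics/top3.png

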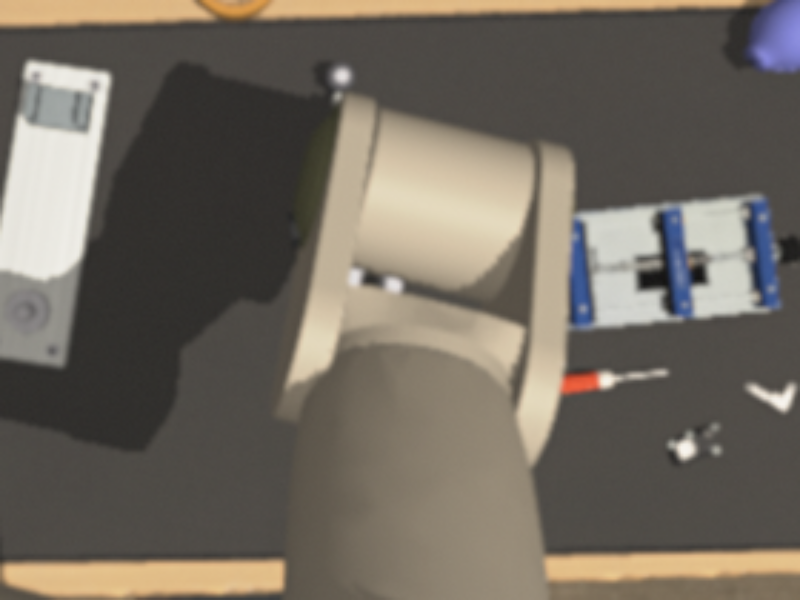

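Run:
```python
from fit import *
np.set_printoptions(precision=4,suppress=True)
im=imaging.get_image("side"); D=im["depth"]
for r in range(256,306,4):
    m=np.zeros((480,640),bool); m[r,288:298]=1; p=cloud(im,m); print(r,len(p),np.median(p,0) if len(p) else "")
V=[(im,models.outline_of("side","lever")[0]["region"]*1.)]
print(fit(V,[.48,-.033,.13]))
T=np.array(im["world_from_camera"]); Ti=np.linalg.inv(T); s=env.observe(); print(s["q"],s["position"])
for y in(-.026,): print(cv2.projectPoints(np.array([[.5222,-.0262,.0049]]),cv2.Rodrigues(Ti[:3,:3])[0],Ti[:3,3],K(im),np.array(im["distortion"],float))[0].ravel())
```

```text
256 10 [ 0.5237 -0.0887  0.1301]
260 10 [ 0.5236 -0.0817  0.1197]
264 10 [ 0.5236 -0.0725  0.108 ]
268 10 [ 0.5236 -0.0586  0.0936]
272 10 [ 0.5237 -0.0396  0.0761]
276 10 [ 0.5235 -0.0397  0.0685]
280 10 [ 0.5234 -0.041   0.0613]
284 10 [ 0.5233 -0.0406  0.0533]
288 10 [ 0.5239  0.0416 -0.0013]
292 10 [ 0.5232 -0.0226  0.0269]
296 10 [ 0.523  -0.0331  0.0246]
300 10 [ 0.5228 -0.0334  0.0169]
304 10 [ 0.5227 -0.032   0.0077]
(array([ 0.4785, -0.0315,  0.1133]), np.float64(0.16946410391899636))
[-15.8569  31.6873  93.4968  -0.0004  54.8182  66.6625] [ 0.5222 -0.0262  0.0049]
[292.1725 303.6334]
```

The picture shows the shut fingertips at full-frame pixel (292, 287). Depth puts them at z ≈ 0.05, above the arm of the lever, although the reported TCP height is 0.005. The lever hasn't moved. I'll open the fingers, go down part of the way and measure the fingertip height again.

jog_arm(
  plan="0 0 0 0 0 0 0;0 0 0 0 0 0 0;0 0 0 0 0 0 0;0 0 0 0 0 0 0;0 0 0 0 0 0 0;0 0 0 0 0 0 0;0 0 0 0 0 0 0;0 0 0 0 0 0 0;0 0 0 0 0 1 0;0 0 0 0 0 1 0",
)

```text
time_s: 7.22
position: [0.5224, -0.0263, -0.0156]
tool_rot: [[0.991, 0.13, 0.001], [0.13, -0.991, -0.0], [0.001, 0.0, -1.0]]
ft_force: [-0.4, -1.0, 0.1]
grip_width: 0.0853
gripper_force: 0.0
```

```bash
cat > tip.py <<'E'
from fit import *
np.set_printoptions(precision=4,suppress=True)
im=imaging.get_image("side"); p=cloud(im,np.ones((480,640),bool))
s=env.observe(); print(s["position"],s["ft_force"],s["grip_width"])
for x in (.505,.514,.5225,.531,.54):
    q=p[(abs(p[:,0]-x)<.004)&(p[:,1]>-.12)&(p[:,1]<-.045)&(p[:,2]>.012)]
    print(x,len(q)); 
    if len(q): q=q[np.argsort(q[:,2])]; print(q[:4])
cv2.imwrite("pics/s_last.png",cv2.resize(im["pixels"][180:390,170:450,::-1],(800,600)))
E
python3 tip.py
```

```text
[ 0.5211 -0.0259 -0.0177] [-1.8528 -0.2069 -2.479 ] 0.08540933048964235
0.505 664
[[ 0.5081 -0.0489  0.1059]
 [ 0.5082 -0.0517  0.109 ]
 [ 0.5082 -0.0509  0.1105]
 [ 0.5083 -0.0509  0.1124]]
0.514 783
[[ 0.5169 -0.0727  0.0541]
 [ 0.517  -0.0719  0.0556]
 [ 0.517  -0.0725  0.0578]
 [ 0.517  -0.0737  0.0604]]
0.5225 900
[[ 0.5215 -0.0771  0.0352]
 [ 0.5216 -0.0771  0.0372]
 [ 0.5249 -0.0778  0.0376]
 [ 0.5199 -0.0777  0.0376]]
0.531 850
[[ 0.5283 -0.0742  0.0352]
 [ 0.5317 -0.0748  0.0355]
 [ 0.5333 -0.0764  0.0364]
 [ 0.53   -0.0765  0.0366]]
0.54 774
[[ 0.5384 -0.0743  0.0369]
 [ 0.5367 -0.0752  0.0375]
 [ 0.5367 -0.0754  0.0396]
 [ 0.5384 -0.0756  0.0396]]
```

View pics/s_last.png

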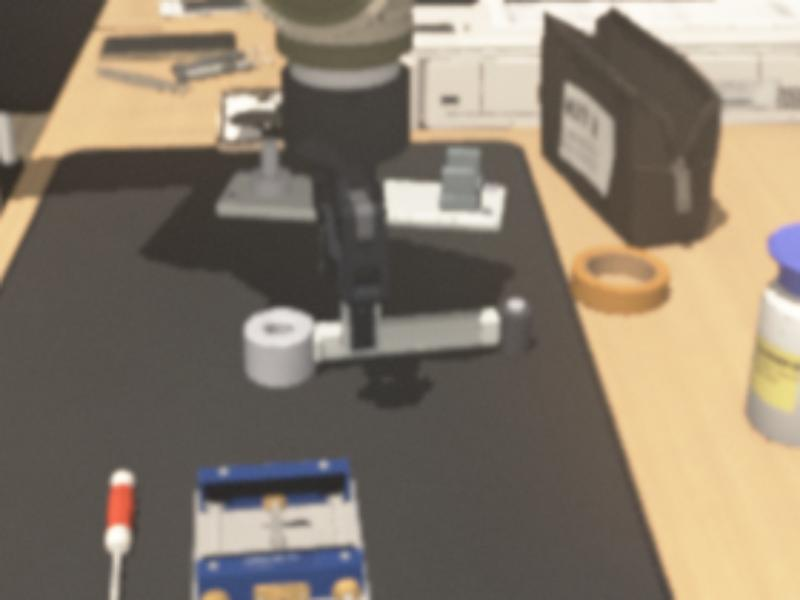

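jog_arm(
  plan="0 0 0 0 0 1 0;0 0 0 0 0 0.8 0;0 0 0 0 0 0 0;0 0 0 0 0 0 60;0 0 0 0 0 0 110;0 0 0 0 0 0 150;0 0 0 0 0 0 180;0 0 0 0 0 0 200;0 0 0 0 0 0 220;0 0 0 0 0 0 235",
  grip_force=35,
)

```text
time_s: 8.1
position: [0.5224, -0.0262, -0.0328]
tool_rot: [[0.991, 0.13, 0.001], [0.13, -0.991, -0.0], [0.001, 0.0, -1.0]]
ft_force: [-0.6, 0.3, 2.9]
grip_width: 0.0137
gripper_force: 34.9
```

jog_arm(
  plan="0 0 0 0 0 0 255;0 0 0 0 0 0 255;0 0 0 0 0 0 255;0 0 0 0 0 0 255",
)

```text
time_s: 8.43
position: [0.5224, -0.0262, -0.0327]
tool_rot: [[0.991, 0.13, 0.001], [0.13, -0.991, -0.0], [0.001, 0.0, -1.0]]
ft_force: [-0.8, 0.3, 5.9]
grip_width: 0.0129
gripper_force: 35.1
```

```bash
python3 tip.py
```

```text
[ 0.5224 -0.0262 -0.0327] [-1.3111  0.8508  4.9973] 0.013272429736288673
0.505 645
[[ 0.509  -0.0484  0.0696]
 [ 0.5074 -0.0456  0.0759]
 [ 0.5075 -0.0452  0.0794]
 [ 0.5076 -0.0467  0.0822]]
0.514 752
[[ 0.5132 -0.0451  0.0282]
 [ 0.517  -0.066   0.0521]
 [ 0.5153 -0.0662  0.0523]
 [ 0.5137 -0.0502  0.053 ]]
0.5225 837
[[ 0.5252 -0.0476  0.013 ]
 [ 0.52   -0.0469  0.0148]
 [ 0.5234 -0.0478  0.0152]
 [ 0.5253 -0.0457  0.016 ]]
0.531 803
[[ 0.5287 -0.0475  0.0129]
 [ 0.5287 -0.0475  0.0149]
 [ 0.5287 -0.0466  0.0164]
 [ 0.5288 -0.0459  0.018 ]]
0.54 642
[[ 0.539  -0.0617  0.0509]
 [ 0.5372 -0.0638  0.0522]
 [ 0.5373 -0.0636  0.054 ]
 [ 0.5389 -0.0638  0.0541]]
```

jog_arm(
  plan="0 0 0 0 0 -0.5 255;0 0 0 0 0 -1 255;0 0 0 0 0 -1 255;0 0 0 0 0 -1 255;0 0 0 0 0 -1 255;0 0 0 0 0 -0.5 255;0 0 0 0 0 0 255;0 0 0 0 0 0 255;0 0 0 0 0 0 255;0 0 0 0 0 0 255",
)

```text
time_s: 9.32
position: [0.5219, -0.0261, 0.0165]
tool_rot: [[0.991, 0.13, -0.001], [0.13, -0.991, 0.0], [-0.001, -0.0, -1.0]]
ft_force: [0.5, 0.7, -4.0]
grip_width: 0.013
gripper_force: 34.6
```

```bash
cat > lv.py <<'E'
from fit import *
import sys
np.set_printoptions(precision=4,suppress=True)
s=env.observe(); print(s["position"],s["ft_force"],s["wrist_torque"],s["grip_width"],s["gripper_force"])
z0=float(sys.argv[1]); x,y,yaw=map(float,sys.argv[2:5])
for c in ("side","top"):
    im=imaging.get_image(c)
    for n,z in dict(lever=z0,lever_nose=z0,post_top=.05,fork=.045).items():
        for r in models.tip_of(c,n)[:1]: print(c,n,r["confidence"],np.array(r["at"]),at_z(im,r["at"],z)[0])
    o=models.outline_of(c,"lever")
    if o and c=="side":
        reg=o[0]["region"]; print("fit",[fit([(im,reg*1.)],[x,y,yaw],z0+d) for d in (-.01,0,.01)])
        p=cloud(im,reg); d=(p[:,:2]-[x,y])@[np.cos(yaw),np.sin(yaw)]
        for a,b in((-.03,.02),(.07,.09),(.1,.12),(.14,.16)):
            q=p[(d>a)&(d<b)]; print(a,len(q),np.percentile(q,[2,98],axis=0) if len(q) else "")
    cv2.imwrite(f"pics/{c}_l.png",cv2.resize(im["pixels"][150:390,170:490,::-1],(800,600)))
E
python3 lv.py .05 .48 -.032 .13
```

```text
[ 0.5219 -0.0261  0.0165] [ 0.461   0.6913 -4.0368] [-0.0013  0.0364  0.0124] 0.012966038836924175 34.5567387342453
side lever_nose 0.75 [351.2 277. ] [ 0.629  -0.0148  0.05  ]
side post_top 0.88 [264.7 228.5] [0.466 0.221 0.05 ]
side fork 0.73 [330.7 232.3] [0.6118 0.2036 0.045 ]
fit [(array([ 0.4783, -0.0172,  0.1059]), np.float64(0.21576224261649357)), (array([ 0.4776, -0.035 ,  0.1293]), np.float64(0.23294754504883286)), (array([ 0.477 , -0.0548,  0.1453]), np.float64(0.27024047611067037))]
-0.03 642 [[ 0.4566 -0.0556 -0.0007]
 [ 0.4989  0.0398  0.0813]]
0.07 145 [[ 0.5507 -0.0312  0.0573]
 [ 0.57   -0.0179  0.0768]]
0.1 140 [[ 0.5754 -0.0285 -0.0007]
 [ 0.5987  0.0784  0.0768]]
0.14 187 [[ 0.6202 -0.0266  0.0482]
 [ 0.6366 -0.0093  0.0825]]
top lever 0.72 [395.8 279. ] [ 0.4761 -0.0399  0.05  ]
top lever_nose 0.53 [379.4 205.8] [ 0.6254 -0.0119  0.05  ]
top post_top 0.94 [267.7 290.9] [0.4593 0.2186 0.05  ]
top fork 0.8 [278.  218.6] [0.6055 0.1953 0.045 ]
```

View pics/side_l.png

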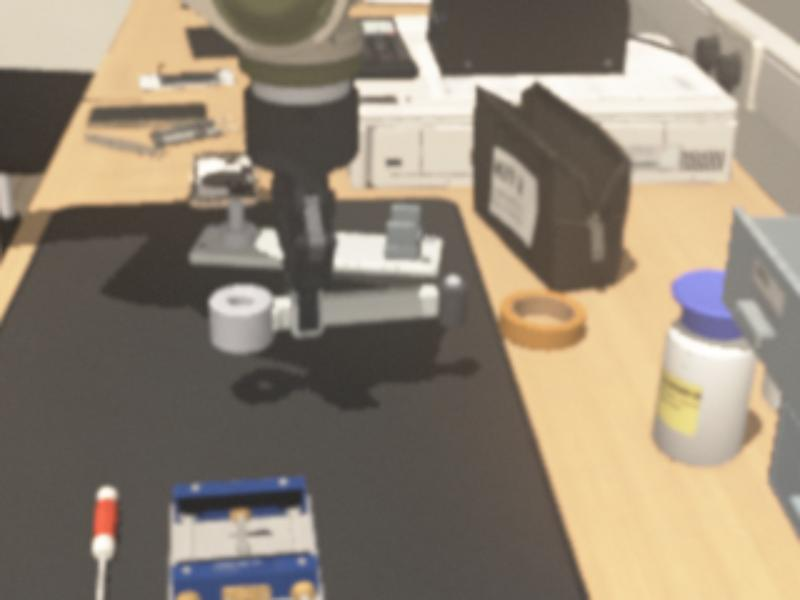

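jog_arm(
  plan="0 0 0 0 0 -1 255;0 0 0 0 0 -1.5 255;0 0 0 0 0 -1.5 255;0 0 3 0 0 0 255;0 0 5 0 0 0 255;0 0 5 0 0 0 255;0 0 2.7 0 0 0 255;0 0 0 -0.1 -0.5 0 255;0 0 0 -0.2 -1 0 255;0 0 0 -0.3 -1.5 0 255",
)

```text
time_s: 10.75
position: [0.5207, 0.0047, 0.0573]
tool_rot: [[0.99, -0.142, 0.0], [-0.142, -0.99, -0.0], [0.0, 0.0, -1.0]]
ft_force: [1.0, 0.0, -4.3]
grip_width: 0.0132
gripper_force: 34.5
```

jog_arm(
  plan="0 0 0 -0.5 -2.5 0 255;0 0 0 -0.5 -2.5 0 255;0 0 0 -0.5 -2.5 0 255;0 0 0 -0.6 -2.5 0 255;0 0 0 -0.6 -2.5 0 255;0 0 0 -0.6 -2.5 0 255;0 0 0 -0.5 -2.5 0 255;0 0 0 -0.3 -1.3 0 255;0 0 0 -0.1 -0.5 0 255;0 0 0 0 0 0 255",
)

```text
time_s: 11.58
position: [0.5061, 0.2028, 0.0571]
tool_rot: [[0.99, -0.14, 0.0], [-0.14, -0.99, 0.0], [0.0, -0.0, -1.0]]
ft_force: [-0.3, -1.5, -3.9]
grip_width: 0.0134
gripper_force: 34.7
```

jog_arm(
  plan="0 0 0 0 -0.5 0 255;0 0 0 0 -0.5 0 255;0 0 0 0 0 0 255;0 0 0 0 0 0 255;0 0 0 0 0 0 255",
)

```text
time_s: 12.0
position: [0.5081, 0.2108, 0.0569]
tool_rot: [[0.99, -0.143, -0.0], [-0.143, -0.99, -0.0], [-0.0, 0.0, -1.0]]
ft_force: [0.4, 1.3, -3.5]
grip_width: 0.0135
gripper_force: 34.7
```

```bash
python3 lv.py .089 .4639 .218 -.143
```

```text
[0.5081 0.2108 0.0569] [ 0.3548  1.3237 -3.5067] [-0.0046 -0.0075  0.0036] 0.013453568431240608 34.69333827495575
side lever 0.96 [261.6 216.5] [0.4618 0.1942 0.089 ]
side lever_nose 0.57 [332.6 215.9] [0.6139 0.19   0.089 ]
side post_top 0.69 [263.2 227.1] [0.4624 0.2294 0.05  ]
side fork 0.98 [333.4 233.6] [0.617 0.196 0.045]
fit [(array([ 0.4652,  0.2406, -0.1151]), np.float64(0.23342063022725346)), (array([ 0.4654,  0.2173, -0.1531]), np.float64(0.25157450759893984)), (array([ 0.4645,  0.1931, -0.1861]), np.float64(0.2870025411937862))]
-0.03 330 [[0.4451 0.1929 0.0895]
 [0.4805 0.2302 0.1217]]
0.07 90 [[0.5335 0.1938 0.098 ]
 [0.5507 0.2048 0.1174]]
0.1 93 [[0.5634 0.1896 0.0909]
 [0.5821 0.2302 0.1175]]
0.14 149 [[0.6017 0.1813 0.0913]
 [0.6208 0.1975 0.1224]]
top lever 0.87 [268.8 286.3] [0.4695 0.2115 0.089 ]
top lever_nose 0.92 [273.1 213.9] [0.6099 0.2003 0.089 ]
top post_top 0.92 [270. 287.] [0.467  0.2138 0.05  ]
top fork 0.85 [276.8 217.5] [0.6078 0.1977 0.045 ]
```

View pics/side_l.png

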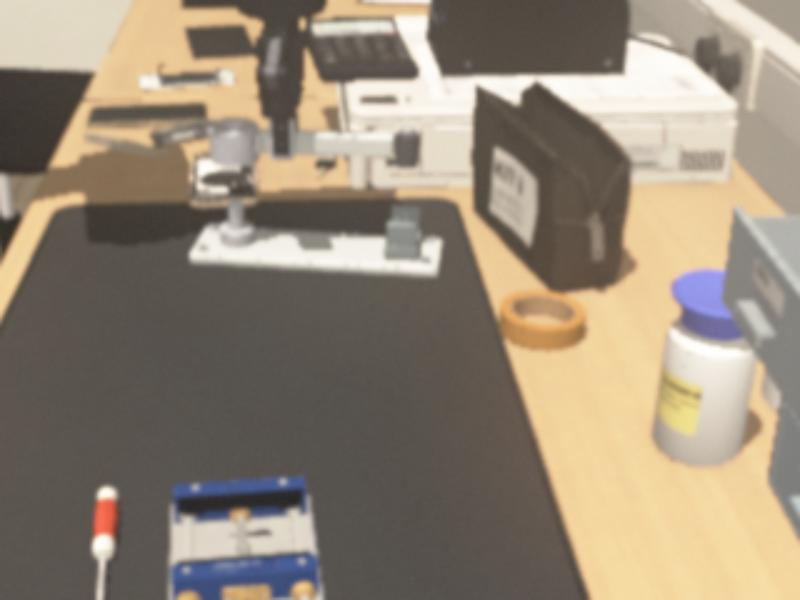

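View pics/top_l.png

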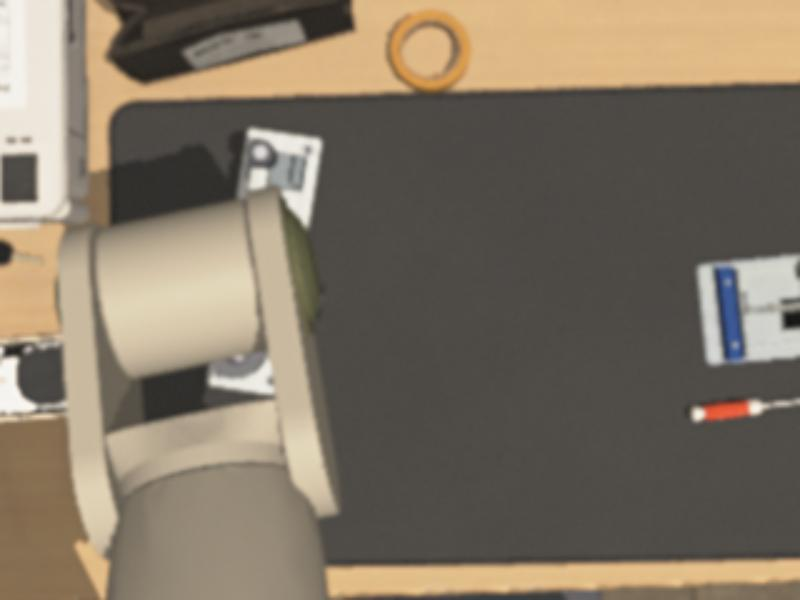

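Run:
```python
from h import *
np.set_printoptions(precision=4,suppress=True)
im=imaging.get_image("top"); f=lambda u,v,z: at_z(im,[170+u*.4,150+v*.4],z)[0]
print("nose",f(262,152,.123),"fork",f(276,169,.045))
print("base corners",f(250,128,.01),f(322,138,.01),f(283,397,.01),f(207,385,.01))
im=imaging.get_image("side"); p=cloud(im,np.ones((480,640),bool))
for nm,x0,x1,za,zb in(("post",.44,.49,.03,.05),("fork",.585,.64,.02,.047)):
    q=p[(p[:,0]>x0)&(p[:,0]<x1)&(p[:,1]>.15)&(p[:,1]<.25)&(p[:,2]>za)&(p[:,2]<zb)]; print(nm,len(q),np.percentile(q,[3,50,97],axis=0))
```

```text
nose [0.6113 0.1933 0.123 ] fork [0.6074 0.1903 0.045 ]
base corners [0.6471 0.2149 0.01  ] [0.6369 0.154  0.01  ] [0.4196 0.1919 0.01  ] [0.4313 0.2554 0.01  ]
post 58 [[0.4575 0.2102 0.0309]
 [0.4643 0.2135 0.0406]
 [0.4706 0.2208 0.0496]]
fork 234 [[0.5965 0.1648 0.0215]
 [0.6106 0.1707 0.035 ]
 [0.6262 0.2104 0.0445]]
```

jog_arm(
  plan="0 0 0 0 0 0.4 255;0 0 0 0 0 0.4 255;0 0 0 0 0 0 255;0 0 0 0 0 0 255;0 0 0 0 0 0 255;0 0 0 0 0 0 255;0 0 0 0 0 0 255;0 0 0 0 0 0 255",
)

```text
time_s: 13.37
position: [0.5081, 0.2113, 0.049]
tool_rot: [[0.99, -0.143, 0.0], [-0.143, -0.99, 0.0], [0.0, -0.0, -1.0]]
ft_force: [0.5, -0.3, -4.6]
grip_width: 0.0133
gripper_force: 34.6
```

```bash
python3 lv.py .081 .464 .217 -.143 | head -14; python3 -c "
from rig import job; print(job.close_job())"
```

```text
[0.5081 0.2113 0.049 ] [ 0.4698 -0.3414 -4.5911] [-0.0084 -0.0034  0.0121] 0.013307598773279958 34.64314520359039
side lever 0.84 [265.1 217.1] [0.4684 0.211  0.081 ]
side lever_nose 0.64 [331.1 220.1] [0.6104 0.1858 0.081 ]
side post_top 0.61 [263.4 227.2] [0.4628 0.2288 0.05  ]
side fork 0.73 [328.7 232.5] [0.6072 0.2027 0.045 ]
top lever_nose 0.58 [273.9 213.6] [0.6114 0.1996 0.081 ]
top post_top 0.86 [269.3 290.2] [0.4606 0.2154 0.05  ]
top fork 0.79 [278.  218.4] [0.6059 0.1953 0.045 ]
the job is handed in; nothing more can be done
None
```

I handed the job in with the lever held level at about 35 N per finger, bore over the post and nose over the fork, underside about 3 cm above the post top. The first grasp closed on air because the fingertips were about 4 cm higher than the reported TCP; the second, corrected by camera depth, held. The hand-in returned no verdict.

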